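# Prove the lab bench's emergency stop and restore the services

## Robot

A 7-joint arm with a two-finger parallel gripper is mounted at the origin on the work surface. World frame = base frame: x ahead of the robot, y to its left, z up, the work surface at z = 0. Lengths are in mm, angles in rad, forces in N, time in s.
With the tool pointing down it reaches from about 425 to 925 mm from the base axis. Payload 6.8 kg.
Tool frame: the origin (TCP) lies midway between the tips of the shut fingers; the grasp point (between the pads) lies hold_point_z behind it (hold_point_z is the distance from the TCP to the grasp point, in mm); z points along the fingers, y is the line along which they close (so a half turn about z gives the same grasp; the last joint's range is limited). The gripper opens to 85 mm and grips with 20 to 120 N. Pads are 22 mm wide; open, the fingers measure 114 mm over their backs; the gripper's body (76 mm by 85 mm) begins 54 mm behind the grasp point. The pads swing forward as they close: fully open they stand 13 mm farther back than shut.
Start: joints at [-1.303, 0.477, 0.022, 1.555, -0.011, 1.109, -0.083], TCP at [247.734, 627.913, 231.308] pointing down, gripper open.
Joint ranges: [-2.96, 2.96], [-0.34, 2.1], [-1.41, 1.46], [0.24, 2.44], [-1.37, 4.51], [0.17, 1.92], [-2.96, 2.96]. Speed limits (rad/s): [2.39, 2.39, 3.14, 3.14, 3.14, 3.14, 3.14].

## Interface

Orientations are given as a rotation vector (axis times angle).
In Python, from bench import get_obs, get_image, calibration, close_job, look_for, masks_of, hold_point_z gives the robot as it stands.
- The arm moves only by the tool step_arm, never from a script. Its argument "series" is a list of rows, each an object with "slide": the shift along the tool's x, y, z in m, a list of three; "roll": the turn about the tool's z in rad. In form: [{"slide": [tx, ty, tz], "roll": roll}, ...]. A call has 1 to 5 rows; each row is the pose to reach, as a shift and turn from the pose commanded when the call began, along the tool's axes at that moment; what a row does not reach only later rows make up. A row lasts 1/10 s, in which the tool goes at most 50 mm and 8.59 degrees, less where a joint would pass 70% of its speed; a pose out of reach is approached as far as the arm can. A call with a gripper value outside its range is refused whole. "claw" is the finger opening in m, from 0 to 0.0854, set as the call begins (left out, the last holds). The fingers move at their own pace and stop on an object; "grip_force" is the grip in N (left out, the last holds). Time passes only in rows, so rows that repeat a pose let the fingers close. It gives the time, the measured TCP pose, the force, the opening and the grip force at its end, in the units of the state.
- get_obs(): the state, without advancing time (a new reading comes with each control period).
- get_image(name): name is "scene" or "top" or "wrist"; returns (picture, depth): 420x560x3 uint8, red, green, blue; 420x560 float32, mm along the optical axis (not along the pixel's ray), 0 where there is no reading.
- calibration(name): a dict with "fx", "fy", "cx", "cy" (pixels), "k1" (the pictures are not rectified: a ray, as slopes to the right and down, at radius r is drawn at 1 + k1 r^2 times it, then the intrinsics apply), "R" (3x3) and "t" (3): a world point X has camera coordinates R X + t. Camera axes: x right, y down, z forward; pixel columns grow to the right and rows downward; lengths in mm; the calibration is good to about 2 mm. A picture is of the moment at which its call begins: read the wrist's pose just before it. calibration takes no time and is no camera call; for the wrist camera it gives the pose at the moment of the call.
- close_job(): hands the job in; it is judged then, once.
Trained networks look in the newest picture that a camera, given by its name, has taken for a name from the list of things; names that differ only in an ending like _2 or _b are one class to them, and where a whole thing is asked for, a point or a joint stands for the part that bears it (a point fixed in the world has none). Each returns a list of dicts, best first, with "score" (0 to 1); they miss things now and then, are a little off and sometimes report something else, mostly with a low value. They report only what shows in the picture. A call takes as long as a camera call.
- look_for(camera, label): "point" ([x, y, z] in mm, in world coordinates, good to about 4 mm: the middle of the surface that is visible of it).
- masks_of(camera, label): "pixels" (420x560 bool, what is visible of it).
The state is a dict: "time_s": time; "qpos": joint angles; "joint_vel": joint speeds; "effort": joint torques, N m; "tool_pos": TCP position; "tool_rot": TCP orientation; "wrist_force": force on the tool from outside, world axes, zero at the start; "wrist_torque": the same for the moment, N m; "opening": opening from 0.0 (shut) to 1.0 (fully open); "grasp_force": force on a finger pad.
Only numpy, scipy, OpenCV 4.12 (cv2) and the standard library are available. Lean on these libraries where they do the work, as an engineer would, in place of code of your own. Each camera call takes 0.05 s, during which the arm holds its last target. There are 200 camera calls.

## Task

Do the before-class test of this lab bench's emergency shut-off: press the red mushroom button in until it latches, take your finger away so that it stays in by itself, then twist it clockwise by pushing one of its lobes round with a fingertip until it springs fully out again. Then press the blue reset button fully in to restore the services, and let go. Work only by pushing with the fingertips: do not pinch the mushroom's head between the fingers, and do not lift, shift or tip the glassware standing around the box.

Things in the scene. Friction and masses are not known exactly. Their poses are not given: they have to be found in the camera images.
- station: Grey control box with yellow lid, screwed to the black bench: 82 x 182 mm, 65 mm high. Origin on the bench straight below the mushroom's axis, z up, y along the box, which spans y = +46 to -136 mm and x = -41 to +41 mm. The mushroom is at x = y = 0, the blue reset button at x = 0, y = -90 mm. A short conduit, under 40 mm high, leaves the +x side at y = -90 mm.
- stop_top (a point): Centre of the top of the red mushroom button's dome, on its vertical axis: 108 mm above the bench when out, about 100 mm when latched in. The dome is 47 mm across at its foot, 14 mm across on top, and rises 7 mm above the lobes. Straight below the head a black bezel, 42 mm across, rises 9 mm above the lid; the neck between them is green.
- stop_press (a joint): How far the mushroom is pressed in, m: 0 fully out, held out by a spring (about 6 N to start it, about 10 N to reach the bottom), 0.0115 at its hard stop. It latches at about 0.008: press it well past that, to 0.010 or more; let go, it stays in at about 0.008 until the head is turned.
- stop_twist (a joint): Turn of the head about its vertical axis, rad, positive CLOCKWISE seen from above, range 0 to 0.85. A spring brings it back to 0 when left alone (0.03 N m at 0, 0.13 N m at the end). While latched in, turning it past 0.45 to 0.55 frees the latch and the button jumps out 8 mm.
- lobe_a: One of three equal red lobes, 120 degrees apart, on the head's round hub (42 mm across). Origin at its outer end, 33.5 mm from the axis, at mid-height: 94 mm above the bench when out, 86 when latched; x outwards, z up. 21 mm wide, 14 mm high, flat sides, round end; under the dome the gaps are open to the hub. At stop_twist 0 it points along the station's +y, away from the blue button.
- lobe_b: The second lobe, same shape and axes; with stop_twist at 0 it points 30 degrees towards -y from the station's +x.
- lobe_c: The third lobe, same shape and axes; with stop_twist at 0 it points 30 degrees towards -y from the station's -x.
- reset_top (a point): Centre of the top of the blue reset push-button (26 mm across, in a black ring 42 mm across and 12 mm high), 83 mm above the bench when out.
- reset (a joint): How far the blue button is pressed in, m: 0 out, 0.006 fully in (about 5 N); a spring brings it out again.
- beaker: Loose empty glass beaker, about 70 mm across, 95 mm high, 150 g. Bystander. Origin at the centre of its underside.
- flask: Loose green glass conical flask with a cork, 84 mm across at the foot, 152 mm high, 300 g. Bystander. Origin at the centre of its underside.
- dropper: Loose amber dropper bottle with a white cap, 40 mm across, 78 mm high, 70 g. Bystander. Origin at the centre of its underside.

How it is judged:
By the outcome, as a careful person would: the job done as asked, in the order asked, and still so for the second after the job is handed in, with the robot touching nothing.
It also fails if it takes over 54 s, if anything falls off the work surface, if the arm or the gripper's body presses on something with over 40 N, if the wrist force passes 120 N, or if a joint passes its speed limit or range.

## Working session

There is one attempt and no reset: what is moved stays moved. The work goes in short steps, Python scripts to look and compute and a tool call to move; the robot and the scene stay as the last step left them, time stands still between calls to the robot, and variables do not carry over. Pictures are saved under pics/ and viewed, at most 10 in all, crops included, and the job is handed in when it is done.

Besides the shell and the picture viewer there is one more tool, called after "Emit:" as a command line: name --argument value ..., lists and objects as JSON in quotes. step_arm: Moves the arm, as the interface text tells. Its arguments: {"type":"object","properties":{"series":{"type":"array","items":{"type":"object","properties":{"slide":{"type":"array","items":{"type":"number"}},"roll":{"type":"number"}}}},"claw":{"type":"number"},"grip_force":{"type":"number"}},"required":["series"]}

```bash
mkdir -p pics; cat > h.py <<'E'
import numpy as np, cv2
from bench import *
from scipy.spatial.transform import Rotation as Rn
def cloud(name,depth,c=None):
    c=c or calibration(name)
    K=np.array([[c['fx'],0,c['cx']],[0,c['fy'],c['cy']],[0,0,1]],float)
    v,u=np.mgrid[:420,:560]
    p=cv2.undistortPoints(np.stack([u,v],-1).reshape(-1,1,2).astype(float),K,np.array([c['k1'],0,0,0,0.])).reshape(420,560,2)
    X=np.dstack([p[...,0]*depth,p[...,1]*depth,depth])
    return (X-np.array(c['t']))@np.array(c['R'])
def save(n,p): cv2.imwrite('pics/'+n+'.png',p[...,::-1])
E
python3 - <<'E'
from h import *
o=get_obs();print(o['tool_pos'],o['tool_rot'],o['time_s'],hold_point_z)
ps=[]
for n in('scene','top'):
    p,d=get_image(n);ps.append(p)
    np.savez(n,p=p,d=d,X=cloud(n,d))
    for l in('stop_top','lobe_a','reset_top','beaker','flask','dropper','station'):
        print(n,l,[(np.round(r['point']).tolist(),round(r['score'],2)) for r in look_for(n,l)][:4])
q=np.hstack(ps);save('a',cv2.resize(q,(800,300)));
save('top',ps[1])
E
```

```text
[247.52557734 627.318554   230.30737059] [-5.86713753e-01 -3.08608930e+00  2.93955151e-03] 0.0 18.700000000000003
scene stop_top [([544.0, 21.0, 104.0], 0.61)]
scene lobe_a [([531.0, 42.0, 99.0], 0.64), ([567.0, 17.0, 100.0], 0.58)]
scene reset_top [([571.0, -64.0, 84.0], 0.64)]
scene beaker [([717.0, -34.0, 63.0], 0.7)]
scene flask [([544.0, 249.0, 59.0], 0.63), ([450.0, -105.0, 49.0], 0.58)]
scene dropper [([456.0, -102.0, 48.0], 0.65)]
scene station [([563.0, 7.0, 65.0], 0.68)]
top stop_top [([541.0, 14.0, 108.0], 0.58)]
top lobe_a [([540.0, 15.0, 108.0], 0.27)]
top reset_top []
top beaker [([726.0, -56.0, 48.0], 0.74)]
top flask [([520.0, 225.0, 59.0], 0.91)]
top dropper [([441.0, -107.0, 54.0], 0.62)]
top station [([551.0, -27.0, 65.0], 0.95)]
```

View pics/a.png

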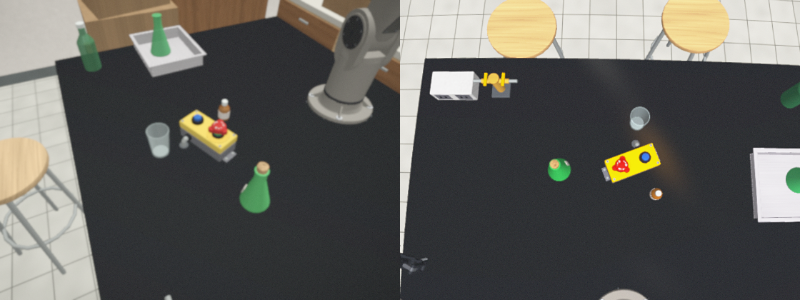

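View pics/top.png

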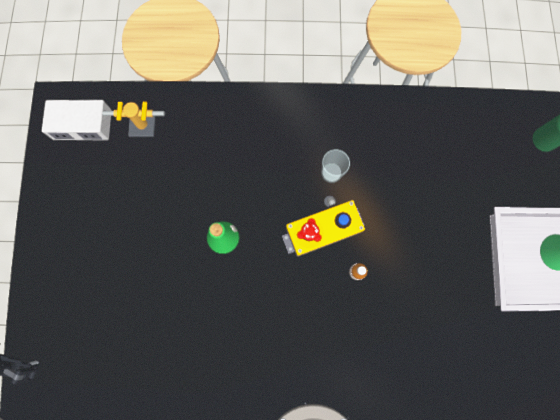

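```bash
python3 - <<'E'
from h import *
for n in('top','scene'):
    z=np.load(n+'.npz');X=z['X'];p=z['p'].astype(int)
    r,g,b=p[...,0],p[...,1],p[...,2]
    near=(abs(X[...,0]-550)<130)&(abs(X[...,1]+20)<140)&(z['d']>0)
    red=near&(r>2*g)&(r>2*b)&(r>80)&(X[...,2]>80)
    lid=near&(r>1.5*b)&(g>1.2*b)&(abs(X[...,2]-65)<6)&(r>90)
    blue=near&(b>1.5*r)&(b>70)&(X[...,2]>70)
    for nm,m in(('red',red),('lid',lid),('blue',blue)):
        if m.sum()<5: print(n,nm,m.sum());continue
        P=X[m];print(n,nm,m.sum(),np.median(P,0).round(1),P.mean(0).round(1),cv2.minAreaRect(P[:,:2].astype(np.float32)))
    dome=red&(X[...,2]>np.percentile(X[red][:,2],97)-2);print('dome',X[dome].mean(0))
    v,u=np.where(red);print(u.min(),u.max(),v.min(),v.max())
E
```

```text
top red 289 [533.4  15.3 105.1] [535.9  16.6 104.7] ((541.7434692382812, 15.808202743530273), (56.33130645751953, 50.4054069519043), 81.78428649902344)
top lid 1709 [552.9 -30.5  65.1] [553.3 -28.3  65.1] ((506.7414245605469, -44.795570373535156), (184.38162231445312, 182.69393920898438), 21.266826629638672)
top blue 106 [569.4 -67.6  85.4] [568.9 -68.1  84.6] ((569.7503662109375, -68.48406982421875), (27.218719482421875, 26.387920379638672), 0.617004930973053)
dome [535.78186968  16.19094791 109.71357577]
297 320 219 241
scene red 277 [540.4  24.3 102. ] [542.8  24.5 101.4] ((535.4659423828125, 13.581005096435547), (55.3339729309082, 52.23060989379883), 51.58040237426758)
scene lid 1355 [563.6 -16.6  64.7] [561.7 -14.7  64.6] ((516.7710571289062, -39.94227600097656), (166.6359405517578, 184.8801727294922), 20.08437156677246)
scene blue 97 [573.3 -61.3  82.9] [573.  -61.7  82.2] ((570.0103759765625, -63.00873565673828), (28.400392532348633, 21.55952262878418), 11.692768096923828)
dome [539.04966026  16.38556042 107.52019093]
293 317 167 188
```

The overview shows the box at about (325,228) in the top view, with its long axis turned about 20°. The mushroom is at (310,231) and the blue button at (343,219). The flask, beaker and dropper are all more than 100 mm from the buttons. I'll move over the mushroom with the fingers shut.

Emit:
step_arm --series '[{"slide":[-0.494,-0.462,0.0],"roll":0},{"slide":[-0.494,-0.462,0.0],"roll":0},{"slide":[-0.494,-0.462,0.0],"roll":0},{"slide":[-0.494,-0.462,0.0],"roll":0},{"slide":[-0.494,-0.462,0.0],"roll":0}]' --claw 0

```text
time_s: 1.3
tool_pos: [355.6, 400.2, 231.5]
tool_rot: [0.587, 3.086, 0.001]
wrist_force: [0.4, 0.3, 0.0]
opening: 0.141
grasp_force: 0.0
```

```bash
cat >> h.py <<'E'
def to(w,yaw=None):
    "slide (mm) and roll (rad) from measured pose to world point w, tool-x at world angle yaw (deg)"
    o=get_obs();R=Rn.from_rotvec(o['tool_rot']).as_matrix()
    cur=np.degrees(np.arctan2(R[1,0],R[0,0]))
    s=R.T@(np.array(w)-o['tool_pos'])
    r=0 if yaw is None else np.radians((cur-yaw+180)%360-180)
    print('t',o['time_s'],'pos',np.round(o['tool_pos'],1),'yaw',round(cur,1),'slide',s.round(1),'roll',round(r,3),'F',np.round(o['wrist_force'],1),'q',np.round(o['qpos'],2))
E
python3 -c "
from h import *
to([538,16,230])"
```

```text
t 1.3 pos [355.6 400.2 231.5] yaw 158.5 slide [-310.7 -290.5    1.4] roll 0 F [0.4 0.3 0. ] q [-1.03  0.25  0.08  1.89 -0.02  1.    0.26]
```

Emit:
step_arm --series '[{"slide":[-0.311,-0.29,0.0],"roll":0},{"slide":[-0.311,-0.29,0.0],"roll":0},{"slide":[-0.311,-0.29,0.0],"roll":0},{"slide":[-0.311,-0.29,0.0],"roll":0},{"slide":[-0.311,-0.29,0.0],"roll":0}]'

```text
time_s: 1.8
tool_pos: [463.0, 174.5, 231.7]
tool_rot: [0.586, 3.086, 0.001]
wrist_force: [1.0, 0.6, 0.1]
opening: 0.0
grasp_force: 0.0
```

```bash
python3 -c "
from h import *
to([538,16,230])"
```

```text
t 1.8 pos [463.  174.5 231.7] yaw 158.5 slide [-127.9 -119.9    1.7] roll 0 F [1.  0.6 0.1] q [-0.69  0.18  0.24  1.99 -0.05  0.98  0.76]
```

Emit:
step_arm --series '[{"slide":[-0.128,-0.12,0.0],"roll":0},{"slide":[-0.128,-0.12,0.0],"roll":0},{"slide":[-0.128,-0.12,0.0],"roll":0},{"slide":[-0.128,-0.12,0.0],"roll":0},{"slide":[-0.128,-0.12,0.0],"roll":0}]'

```text
time_s: 2.3
tool_pos: [538.7, 12.9, 231.7]
tool_rot: [0.598, 3.082, -0.002]
wrist_force: [-0.0, -0.1, 0.0]
opening: -0.001
grasp_force: 0.0
```

```bash
python3 - <<'E'
from h import *
c=calibration('wrist');p,d=get_image('wrist');save('w1',p);X=cloud('wrist',d,c)
to([538,16,230])
q=p.astype(int);r,g,b=q[...,0],q[...,1],q[...,2];ok=d>0
red=ok&(r>2*g)&(r>2*b)&(r>70)&(X[...,2]>75)
blue=ok&(b>1.5*r)&(b>60)&(X[...,2]>70)
lid=ok&(r>1.5*b)&(g>1.2*b)&(abs(X[...,2]-65)<8)
for n,m in(('red',red),('blue',blue),('lid',lid)):
    if m.sum()>20:
        P=X[m];print(n,m.sum(),P.mean(0).round(1),np.percentile(P[:,2],[2,50,98]).round(1),cv2.minAreaRect(P[:,:2].astype(np.float32)),cv2.minEnclosingCircle(P[:,:2].astype(np.float32)))
np.savez('w1',p=p,d=d,X=X)
if red.any():
    P=X[red];t=P[P[:,2]>np.percentile(P[:,2],98)-2.5];print('dome top',t.mean(0))
for l in('stop_top','lobe_a','reset_top'): print(l,[(np.round(k['point'],1).tolist(),round(k['score'],2)) for k in look_for('wrist',l)][:4])
E
```

```text
t 2.35 pos [537.9  15.7 231.4] yaw 158.2 slide [0.  0.3 1.4] roll 0 F [0.2 0.8 0.1] q [-0.44  0.26  0.35  1.9  -0.1   1.    1.15]
red 3276 [535.5  15.5 104.1] [ 97.7 104.7 108.4] ((534.567138671875, 10.393611907958984), (54.769126892089844, 58.7261962890625), 53.745018005371094) ((537.6416015625, 14.821274757385254), 32.8206787109375)
blue 2726 [536.5 131.6  89.7] [ 71.1  86.6 120.7] ((535.02587890625, 78.71135711669922), (54.640872955322266, 338.4674377441406), 9.277273178100586) ((545.4005737304688, 80.40605163574219), 169.30482482910156)
lid 12468 [548.3 -26.5  64.6] [61.3 64.7 66.8] ((508.09381103515625, -44.967681884765625), (181.71588134765625, 181.47256469726562), 21.1020450592041) ((524.448486328125, -38.78276824951172), 114.33804321289062)
dome top [537.57039996  14.48658521 107.23591373]
stop_top [([536.6, 16.3, 105.9], 0.71)]
lobe_a [([527.6, 37.5, 105.6], 0.91), ([561.9, 11.5, 100.3], 0.78), ([568.5, -62.7, 80.7], 0.68), ([519.6, -4.4, 98.8], 0.57)]
reset_top [([568.4, -64.7, 87.0], 0.76)]
```

View pics/w1.png

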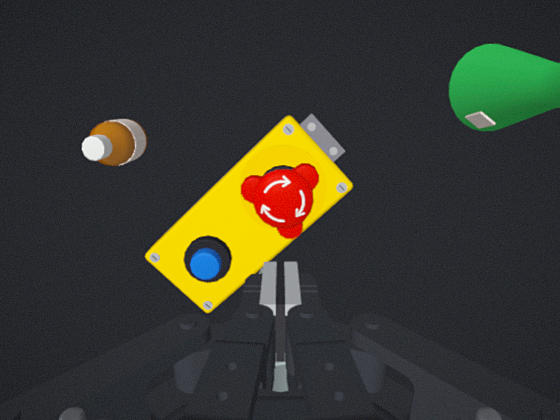

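The wrist view shows the mushroom at (282,195) with its three lobes and the blue button at (206,262). The tip is already over the mushroom: its axis is at about (537.6, 15), the blue button at about (569, -69), and the box yaw is about 20.7°. I'll descend while rolling for the later twist.

Emit:
step_arm --series '[{"slide":[0,0,0.04],"roll":-0.15},{"slide":[0,0,0.08],"roll":-0.3},{"slide":[0,0,0.105],"roll":-0.45},{"slide":[0,0,0.115],"roll":-0.6},{"slide":[0,0,0.115],"roll":-0.74}]'

```text
time_s: 3.0
tool_pos: [535.6, 19.6, 114.3]
tool_rot: [0.582, -3.083, -0.001]
wrist_force: [0.5, -0.6, -0.1]
opening: -0.003
grasp_force: 0.0
```

Emit:
step_arm --series '[{"slide":[0,0,0.002],"roll":0},{"slide":[0,0,0.005],"roll":0},{"slide":[0,0,0.009],"roll":0},{"slide":[0,0,0.013],"roll":0},{"slide":[0,0,0.013],"roll":0}]'

```text
time_s: 3.5
tool_pos: [537.8, 18.4, 103.6]
tool_rot: [-0.567, 3.089, 0.001]
wrist_force: [-1.9, -0.6, 8.2]
opening: -0.002
grasp_force: 3.7
```

Emit:
step_arm --series '[{"slide":[0,0,0.002],"roll":0},{"slide":[0,0,0.004],"roll":0},{"slide":[0,0,0.006],"roll":0},{"slide":[0,0,0.007],"roll":0},{"slide":[0,0,0.007],"roll":0}]'

```text
time_s: 4.0
tool_pos: [537.8, 18.4, 97.0]
tool_rot: [-0.567, 3.089, 0.001]
wrist_force: [-2.8, 1.1, 9.1]
opening: 0.005
grasp_force: 4.6
```

Emit:
step_arm --series '[{"slide":[0,0,0.001],"roll":0},{"slide":[0,0,0.002],"roll":0},{"slide":[0,0,0.002],"roll":0}]'

```text
time_s: 4.3
tool_pos: [538.1, 18.4, 96.4]
tool_rot: [-0.567, 3.088, 0.001]
wrist_force: [-6.6, 0.4, 20.7]
opening: -0.0
grasp_force: 10.4
```

Emit:
step_arm --series '[{"slide":[0,0,-0.01],"roll":0},{"slide":[0,0,-0.03],"roll":0},{"slide":[0.015,0.018,-0.04],"roll":0},{"slide":[0.03,0.036,-0.04],"roll":0},{"slide":[0.03,0.036,-0.04],"roll":0}]'

```text
time_s: 4.8
tool_pos: [494.2, 42.3, 134.3]
tool_rot: [0.571, -3.088, -0.002]
wrist_force: [0.7, 0.3, -0.6]
opening: -0.003
grasp_force: 0.0
```

```bash
cat > look.py <<'E'
from h import *
import sys
c=calibration('wrist');p,d=get_image('wrist');save(sys.argv[1],p);X=cloud('wrist',d,c)
to([497.6,41.6,81],200.7)
q=p.astype(int);r,g,b=q[...,0],q[...,1],q[...,2]
red=(d>0)&(r>2*g)&(r>2*b)&(r>70)&(X[...,2]>70)&(abs(X[...,0]-538)<50)&(abs(X[...,1]-15)<50)
P=X[red];print(P.shape,np.percentile(P[:,2],[2,50,98]).round(1),cv2.minEnclosingCircle(P[:,:2].astype(np.float32)))
E
python3 look.py w2
```

```text
t 4.85 pos [495.6  41.5 134.4] yaw -159.1 slide [-1.9 -0.7 53.4] roll 0.004 F [ 0.1 -0.7  0.6] q [-0.34  0.31  0.16  2.07 -0.07  0.76  1.8 ]
(4418, 3) [ 82.   97.3 100.6] ((521.4816284179688, 13.039139747619629), 34.94636154174805)
```

View pics/w2.png

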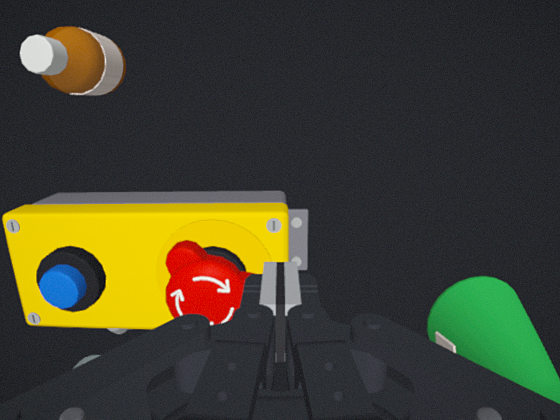

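The button is latched: its top is at 100.6 mm with nothing touching it. Next I'll lower the fingertip beside lobe a.

Emit:
step_arm --series '[{"slide":[0,0,0.025],"roll":0},{"slide":[0,0,0.045],"roll":0},{"slide":[0,0,0.053],"roll":0},{"slide":[0,0,0.053],"roll":0}]'

```text
time_s: 5.25
tool_pos: [496.3, 40.2, 80.3]
tool_rot: [0.567, -3.088, 0.001]
wrist_force: [-0.3, -0.1, 1.1]
opening: 0.002
grasp_force: 0.0
```

```bash
python3 - <<'E'
from h import *
to([497.6,41.6,81],200.7)
# arc: tool position p = R(phi)(y=39 radial, x=21.5 behind); tool frame x=-t,y=u
for s in np.arange(0,.91,.1): # clockwise: u -> u cos + t sin ; -t -> -t cos + u sin
    cx,cy=21.5,39
    x=cx*np.cos(s)-cy*np.sin(s); y=cx*np.sin(s)+cy*np.cos(s)
    print(round(s,2),round(x,1),round(y,1))
E
```

```text
t 5.25 pos [496.3  40.2  80.3] yaw -159.2 slide [-1.7  0.8 -0.7] roll 0.002 F [-0.3 -0.1  1.1] q [-0.32  0.4   0.14  2.11 -0.09  0.64  1.82]
0.0 21.5 39.0
0.1 17.5 41.0
0.2 13.3 42.5
0.3 9.0 43.6
0.4 4.6 44.3
0.5 0.2 44.5
0.6 -4.3 44.3
0.7 -8.7 43.7
0.8 -13.0 42.6
0.9 -17.2 41.1
```

Emit:
step_arm --series '[{"slide":[-0.005,0.001,0],"roll":0},{"slide":[-0.008,0.001,0],"roll":0},{"slide":[-0.012,0.003,0],"roll":0.1},{"slide":[-0.0165,0.0045,0],"roll":0.2},{"slide":[-0.0165,0.0045,0],"roll":0.2}]'

```text
time_s: 5.75
tool_pos: [511.2, 51.4, 81.9]
tool_rot: [-0.257, 3.13, 0.0]
wrist_force: [-1.4, 0.3, 0.2]
opening: 0.0
grasp_force: 0.5
```

```bash
python3 - <<'E'
from h import *
o=get_obs();print(o['wrist_torque'])
M=np.array([537.6,15]);u=np.array([-.353,.935]);t=np.array([.935,.353])
for s in(.2,.4,.5,.6,.7,.8):
    cx,cy=21.5,39
    x=cx*np.cos(s)-cy*np.sin(s); y=cx*np.sin(s)+cy*np.cos(s)
    print(s,end=' ');to([*(M-t*x+u*y),81],200.7-np.degrees(s))
E
python3 look.py w3
```

```text
[ 0.0140601   0.17501973 -0.0337386 ]
0.2 t 5.75 pos [511.2  51.4  81.9] yaw -170.6 slide [ 1.2 -1.2  0.9] roll 0.003 F [-1.4  0.3  0.2] q [-0.38  0.42  0.19  2.07 -0.13  0.65  1.64]
0.4 t 5.75 pos [511.2  51.4  81.9] yaw -170.6 slide [-6.9  2.3  1. ] roll 0.203 F [-1.4  0.3  0.2] q [-0.38  0.42  0.19  2.07 -0.13  0.65  1.64]
0.5 t 5.75 pos [511.2  51.4  81.9] yaw -170.6 slide [-11.2   3.4   1. ] roll 0.303 F [-1.4  0.3  0.2] q [-0.38  0.42  0.19  2.07 -0.13  0.65  1.64]
0.6 t 5.75 pos [511.2  51.4  81.9] yaw -170.6 slide [-15.6   4.    1. ] roll 0.403 F [-1.4  0.3  0.2] q [-0.38  0.42  0.19  2.07 -0.13  0.65  1.64]
0.7 t 5.75 pos [511.2  51.4  81.9] yaw -170.6 slide [-20.1   4.3   1. ] roll 0.503 F [-1.4  0.3  0.2] q [-0.38  0.42  0.19  2.07 -0.13  0.65  1.64]
0.8 t 5.75 pos [511.2  51.4  81.9] yaw -170.6 slide [-24.5   4.    1. ] roll 0.603 F [-1.4  0.3  0.2] q [-0.38  0.42  0.19  2.07 -0.13  0.65  1.64]
t 5.8 pos [510.9  51.2  81.8] yaw -170.4 slide [14.7 -7.2  0.8] roll -0.195 F [-0.5  0.3 -0.4] q [-0.38  0.42  0.19  2.07 -0.13  0.65  1.64]
(5192, 3) [81.5 93.8 99.6] ((534.2667236328125, 19.96888542175293), 36.748531341552734)
```

View pics/w3.png

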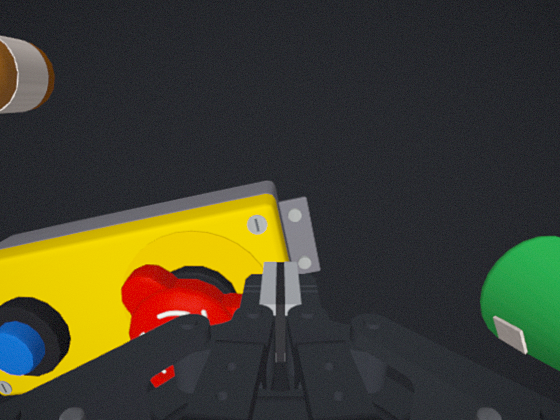

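Emit:
step_arm --series '[{"slide":[-0.004,0.0,0],"roll":0.1},{"slide":[-0.008,0.001,0],"roll":0.2},{"slide":[-0.012,0.002,0],"roll":0.3}]'

```text
time_s: 6.1
tool_pos: [520.6, 56.1, 81.5]
tool_rot: [-0.213, -3.132, -0.002]
wrist_force: [-5.4, 4.3, 2.6]
opening: -0.002
grasp_force: 2.9
```

```bash
python3 look.py w4; python3 -c "
from h import *
for s in(.5,.7,.8):
    M=np.array([537.6,15]);u=np.array([-.353,.935]);t=np.array([.935,.353]);cx,cy=21.5,38
    x=cx*np.cos(s)-cy*np.sin(s); y=cx*np.sin(s)+cy*np.cos(s)
    print(s,end=' ');to([*(M-t*x+u*y),81],200.7-np.degrees(s))"
```

```text
t 6.15 pos [521.5  56.5  81.5] yaw 171.9 slide [ 21.5 -18.1   0.6] roll -0.502 F [-3.5  3.3  3.3] q [-0.44  0.44  0.27  2.05 -0.19  0.67  1.38]
(4503, 3) [80.8 93.  99.3] ((532.376708984375, 20.89744758605957), 34.395362854003906)
0.5 t 6.15 pos [521.5  56.5  81.5] yaw 171.9 slide [-0.3 -0.9  0.5] roll -0.002 F [-3.5  3.3  3.3] q [-0.44  0.44  0.27  2.05 -0.19  0.67  1.38]
0.7 t 6.15 pos [521.5  56.5  81.5] yaw 171.9 slide [-8.2  2.6  0.5] roll 0.198 F [-3.5  3.3  3.3] q [-0.44  0.44  0.27  2.05 -0.19  0.67  1.38]
0.8 t 6.15 pos [521.5  56.5  81.5] yaw 171.9 slide [-12.4   3.8   0.5] roll 0.298 F [-3.5  3.3  3.3] q [-0.44  0.44  0.27  2.05 -0.19  0.67  1.38]
```

View pics/w4.png

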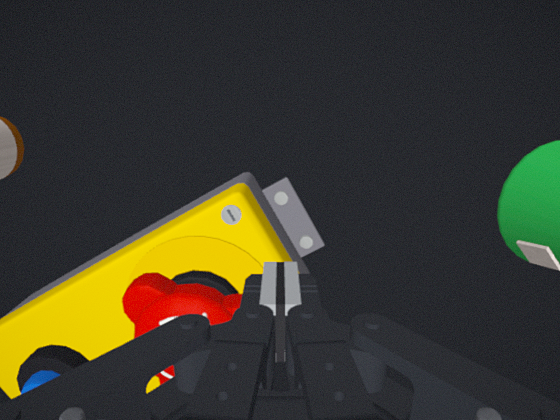

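The head is turning with the finger and is still latched (top at about 99 mm). I'll keep pushing.

Emit:
step_arm --series '[{"slide":[-0.004,0.001,0],"roll":0.1},{"slide":[-0.0085,0.002,0],"roll":0.2},{"slide":[-0.0085,0.002,0],"roll":0.2}]'

```text
time_s: 6.45
tool_pos: [530.1, 57.8, 81.6]
tool_rot: [-0.521, -3.096, -0.003]
wrist_force: [-4.5, 3.8, 4.7]
opening: 0.001
grasp_force: 2.6
```

```bash
python3 look.py w5
```

```text
t 6.5 pos [529.8  57.4  81.4] yaw 161.0 slide [ 25.3 -25.4   0.5] roll -0.693 F [-3.7  5.3  1. ] q [-0.48  0.46  0.32  2.04 -0.23  0.68  1.23]
(4511, 3) [ 87.6  99.5 126. ] ((534.0877685546875, 20.199989318847656), 34.19280242919922)
```

The head has jumped out: its median height rose from 93 to 99.5 mm. I'll back the finger away outward, then go up.

Emit:
step_arm --series '[{"slide":[0.008,0.003,0],"roll":0},{"slide":[0.014,0.018,0],"roll":0},{"slide":[0.014,0.02,-0.03],"roll":0},{"slide":[0.014,0.02,-0.06],"roll":0},{"slide":[0.014,0.02,-0.06],"roll":0}]'

```text
time_s: 7.0
tool_pos: [526.8, 79.4, 145.1]
tool_rot: [0.522, 3.091, 0.005]
wrist_force: [0.7, 0.1, 0.6]
opening: -0.0
grasp_force: 0.0
```

```bash
python3 look.py w6; python3 - <<'E'
from h import *
to([569.3,-68.5,130])
E
```

```text
t 7.05 pos [525.5  79.3 143.3] yaw 160.8 slide [ 14.3 -45.   62.1] roll -0.696 F [ 0.3 -0.1 -0. ] q [-0.56  0.36  0.36  2.   -0.17  0.8   1.14]
(5137, 3) [ 90.5 104.4 108.4] ((523.5267944335938, 25.427677154541016), 38.19157409667969)
t 7.05 pos [525.5  79.3 143.3] yaw 160.8 slide [ -89.8 -125.3   13.3] roll 0 F [ 0.3 -0.1 -0. ] q [-0.56  0.36  0.36  2.   -0.17  0.8   1.14]
```

View pics/w6.png

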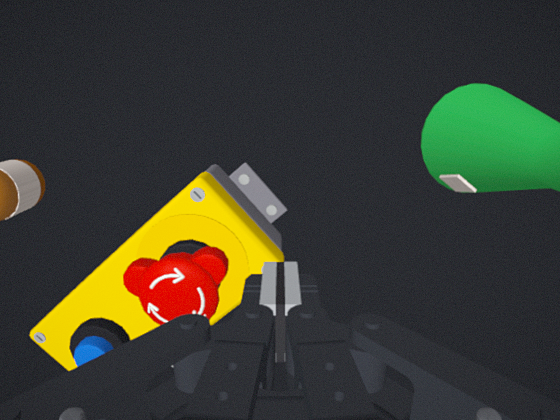

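The mushroom is fully out (top at 108.4 mm) and twisted back. Next is the blue button.

Emit:
step_arm --series '[{"slide":[-0.03,-0.04,0.0],"roll":0},{"slide":[-0.06,-0.08,0.0],"roll":0},{"slide":[-0.09,-0.125,0.0],"roll":0},{"slide":[-0.09,-0.125,0.015],"roll":0},{"slide":[-0.09,-0.125,0.025],"roll":0}]'

```text
time_s: 7.55
tool_pos: [566.9, -70.7, 114.7]
tool_rot: [-0.53, -3.095, 0.001]
wrist_force: [0.0, 0.1, -0.1]
opening: 0.003
grasp_force: 0.0
```

```bash
python3 - <<'E'
from h import *
to([569.3,-68.5,88])
c=calibration('wrist');p,d=get_image('wrist');save('w7',p);X=cloud('wrist',d,c)
to([569.3,-68.5,88])
q=p.astype(int);r,g,b=q[...,0],q[...,1],q[...,2]
m=(d>0)&(b>1.5*r)&(b>60)&(abs(X[...,2]-82)<4)&(abs(X[...,0]-569)<30)&(abs(X[...,1]+68)<30)
if m.sum()>10: print(m.sum(),X[m].mean(0),cv2.minEnclosingCircle(X[m][:,:2].astype(np.float32)))
E
```

```text
t 7.55 pos [566.9 -70.7 114.7] yaw 160.6 slide [-1.5  2.9 26.7] roll 0 F [ 0.   0.1 -0.1] q [-0.27  0.47  0.37  1.93 -0.23  0.79  1.46]
t 7.6 pos [565.7 -68.3 113. ] yaw 160.7 slide [-3.6  1.1 25. ] roll 0 F [-0.1  2.  -2. ] q [-0.27  0.47  0.37  1.93 -0.23  0.79  1.46]
564 [563.46415752 -66.88645809  83.80388801] ((570.3035278320312, -69.8182601928711), 13.538215637207031)
```

Emit:
step_arm --series '[{"slide":[-0.004,0.001,0.02],"roll":0},{"slide":[-0.004,0.001,0.028],"roll":0},{"slide":[-0.004,0.001,0.032],"roll":0},{"slide":[-0.004,0.001,0.036],"roll":0},{"slide":[-0.004,0.001,0.036],"roll":0}]'

```text
time_s: 8.1
tool_pos: [571.5, -67.3, 81.1]
tool_rot: [-0.523, -3.097, -0.003]
wrist_force: [-1.7, 1.5, 5.3]
opening: 0.001
grasp_force: 2.7
```

Emit:
step_arm --series '[{"slide":[0,0,0.002],"roll":0},{"slide":[0,0,0.004],"roll":0},{"slide":[0,0,0.006],"roll":0},{"slide":[0,0,0.006],"roll":0}]'

```text
time_s: 8.5
tool_pos: [571.9, -67.4, 80.2]
tool_rot: [-0.524, -3.097, -0.007]
wrist_force: [-20.9, 6.6, 56.7]
opening: -0.003
grasp_force: 28.0
```

Emit:
step_arm --series '[{"slide":[0,0,-0.005],"roll":0},{"slide":[0,0,-0.03],"roll":0},{"slide":[0.03,0,-0.06],"roll":0},{"slide":[0.05,0,-0.08],"roll":0},{"slide":[0.05,0,-0.08],"roll":0}]'

```text
time_s: 9.0
tool_pos: [524.2, -51.7, 156.9]
tool_rot: [0.523, 3.095, 0.003]
wrist_force: [0.7, -0.5, -0.7]
opening: 0.0
grasp_force: 0.0
```

```bash
python3 - <<'E'
from h import *
c=calibration('wrist');p,d=get_image('wrist');save('w8',p);X=cloud('wrist',d,c)
to([570,-69,110])
q=p.astype(int);r,g,b=q[...,0],q[...,1],q[...,2]
N=(d>0)&(abs(X[...,0]-569)<35)&(abs(X[...,1]+68)<35)
m=N&(b>1.5*r)&(b>60)&(X[...,2]>72)
C,rad=cv2.minEnclosingCircle(X[m][:,:2].astype(np.float32));print(m.sum(),C,rad,np.percentile(X[m][:,2],[5,50,95]))
D=np.hypot(X[...,0]-C[0],X[...,1]-C[1])
for a in range(0,30,2):
    k=N&(D>=a)&(D<a+2)
    if k.any(): print(a,k.sum(),np.percentile(X[k][:,2],[10,50,90]).round(1),p[k].mean(0).round())
E
```

```text
t 9.05 pos [524.9 -51.9 155.7] yaw 160.8 slide [-48.1  -1.4  45.9] roll 0 F [ 0.6 -0.2 -0.2] q [-0.35  0.34  0.4   2.   -0.18  0.83  1.39]Traceback (most recent call last):
  File "<stdin>", line 7, in <module>
    return _quantile_unchecked(
        a, q, axis, out, overwrite_input, method, keepdims, weights)
    return _ureduce(a,
                    func=_quantile_ureduce_func,
    ...<5 lines>...
                    overwrite_input=overwrite_input,
                    method=method)
    r = func(a, **kwargs)
    result = _quantile(arr,
                       quantiles=q,
    ...<2 lines>...
                       out=out,
                       weights=wgt)
    slices_having_nans = np.isnan(arr[-1, ...])
                                  ~~~^^^^^^^^^
IndexError: index -1 is out of bounds for axis 0 with size 0
```

View pics/w8.png

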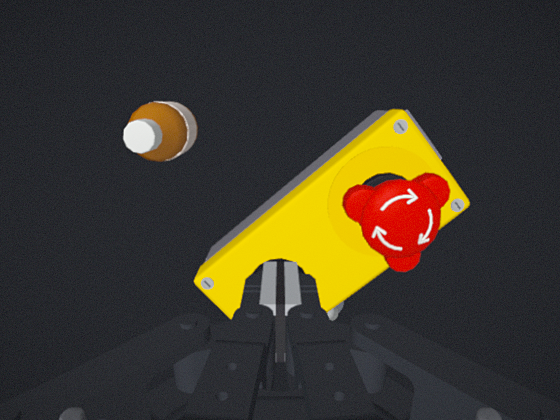

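```bash
python3 - <<'E'
from h import *
z=np.load('w1.npz');X=z['X'];p=z['p']
D=np.hypot(X[...,0]-569.8,X[...,1]+69)
for a in range(0,30,2):
    k=(D>=a)&(D<a+2)&(X[...,2]>55)&(X[...,2]<120)
    if k.any(): print(a,k.sum(),np.percentile(X[k][:,2],[10,50,90]).round(1),p[k].mean(0).round())
E
```

```text
0 18 [85.7 86.9 87.4] [ 27. 127. 222.]
2 44 [85.9 86.7 87.3] [ 25. 127. 222.]
4 79 [85.9 86.7 87.6] [ 24. 127. 222.]
6 117 [85.6 86.6 87.4] [ 26. 127. 222.]
8 147 [85.6 86.6 87.4] [ 28. 128. 223.]
10 246 [78.6 85.7 87. ] [ 27. 115. 206.]
12 199 [76.2 78.  85.6] [ 34.  67. 115.]
14 163 [76.  76.8 77.6] [45. 46. 52.]
16 225 [75.7 76.6 77.6] [43. 46. 58.]
18 426 [66.3 75.9 77.1] [69. 64. 44.]
20 318 [64.1 68.2 76.5] [171. 149.  11.]
22 211 [63.8 64.7 65.5] [247. 219.   0.]
24 263 [63.8 64.8 65.8] [247. 218.   0.]
26 365 [63.9 64.8 65.6] [245. 217.   0.]
28 425 [63.9 64.7 65.5] [247. 219.   0.]
```

Emit:
step_arm --series '[{"slide":[-0.01,-0.005,0],"roll":0.14},{"slide":[-0.02,-0.01,0],"roll":0.28},{"slide":[-0.0315,-0.016,0],"roll":0.42},{"slide":[-0.0315,-0.016,0.01],"roll":0.56},{"slide":[-0.0315,-0.016,0.02],"roll":0.7}]' --claw 0.03

```text
time_s: 9.55
tool_pos: [550.1, -78.8, 133.3]
tool_rot: [1.563, 2.724, -0.001]
wrist_force: [-0.7, -0.2, 0.1]
opening: 0.351
grasp_force: 0.0
```

Emit:
step_arm --series '[{"slide":[0,0,0.01],"roll":0.14},{"slide":[0,0,0.02],"roll":0.175},{"slide":[0,0,0.02],"roll":0.175}]'

```text
time_s: 9.85
tool_pos: [548.3, -77.9, 112.3]
tool_rot: [-1.784, -2.584, 0.004]
wrist_force: [-0.0, 0.2, -0.1]
opening: 0.355
grasp_force: 0.0
```

```bash
python3 - <<'E'
from h import *
c=calibration('wrist');p,d=get_image('wrist');save('w9',p);X=cloud('wrist',d,c)
to([549.4,-77.3,90],110.7);print(get_obs()['opening'])
q=p.astype(int);r,g,b=q[...,0],q[...,1],q[...,2]
m=(d>0)&(b>1.5*r)&(b>60)&(X[...,2]>72)&(np.hypot(X[...,0]-570,X[...,1]+69)<25)
if m.sum()>10:print(m.sum(),np.percentile(X[m],[2,50,98],axis=0).round(1),cv2.minEnclosingCircle(X[m][:,:2].astype(np.float32)))
E
```

```text
t 9.9 pos [548.8 -78.1 113.2] yaw 110.8 slide [ 0.5  0.9 23.2] roll 0.002 F [-0.2  0.7 -0.6] q [-0.42  0.48  0.58  1.98 -0.37  0.79  0.73]
0.3503835931936095
2030 [[558.  -78.7  76.6]
 [567.7 -65.9  86.3]
 [581.8 -56.8 112.4]] ((572.087158203125, -70.54843139648438), 15.284623146057129)
```

View pics/w9.png

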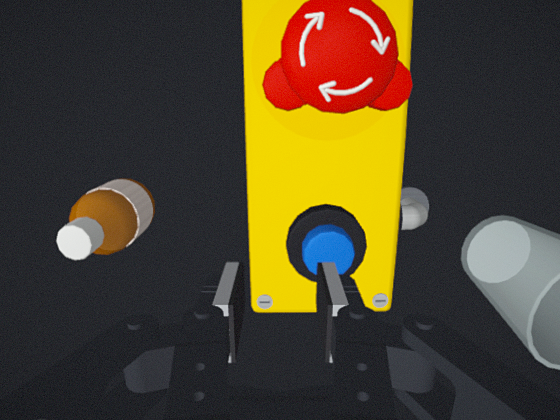

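The blue button is at (328,245), with the right-hand finger lined up on it and the left finger clear of the ring. I'll press with that one finger.

Emit:
step_arm --series '[{"slide":[0,0.0005,0.015],"roll":0},{"slide":[0,0.0005,0.025],"roll":0},{"slide":[0,0.0005,0.03],"roll":0},{"slide":[0,0.0005,0.03],"roll":0}]'

```text
time_s: 10.3
tool_pos: [549.2, -77.7, 83.6]
tool_rot: [-1.787, -2.583, 0.0]
wrist_force: [-1.3, 1.4, 3.8]
opening: 0.352
grasp_force: 1.5
```

Emit:
step_arm --series '[{"slide":[0,0,0.002],"roll":0},{"slide":[0,0,0.003],"roll":0},{"slide":[0,0,0.003],"roll":0}]'

```text
time_s: 10.6
tool_pos: [549.4, -77.7, 81.4]
tool_rot: [-1.787, -2.583, -0.0]
wrist_force: [-1.9, 1.4, 4.4]
opening: 0.346
grasp_force: 2.2
```

Emit:
step_arm --series '[{"slide":[0,0,0.001],"roll":0},{"slide":[0,0,0.002],"roll":0},{"slide":[0,0,0.002],"roll":0}]'

```text
time_s: 10.9
tool_pos: [549.5, -77.7, 80.4]
tool_rot: [-1.788, -2.583, -0.002]
wrist_force: [-7.1, 2.2, 15.7]
opening: 0.351
grasp_force: 7.7
```

```bash
python3 - <<'E'
from h import *
c=calibration('wrist');p,d=get_image('wrist');save('w10',p[150:,200:460]);X=cloud('wrist',d,c)
to([549.4,-77.3,90],110.7)
q=p.astype(int);r,g,b=q[...,0],q[...,1],q[...,2]
D=np.hypot(X[...,0]-570,X[...,1]+69.5);ok=(d>0)&(X[...,2]<95)&(X[...,2]>60)
m=ok&(b>1.5*r)&(b>60)&(D<14);print('blue',m.sum(),np.percentile(X[m][:,2],[5,25,50,75,95]).round(1))
k=ok&(D>14.5)&(D<19)&(q.max(-1)<80)&(X[...,1]>-69);print('ring',k.sum(),np.percentile(X[k][:,2],[5,50,95]).round(1))
k=ok&(D>26)&(D<35)&(r>150)&(b<90);print('lid',np.median(X[k][:,2]))
E
```

```text
t 10.95 pos [549.6 -77.7  80.4] yaw 110.6 slide [ 0.5 -0.  -9.6] roll -0.001 F [-6.1  2.6 15.9] q [-0.39  0.53  0.54  2.   -0.41  0.72  0.77]
blue 1516 [76.6 79.  80.  80.6 82.4]
ring 1224 [75.6 76.6 77.6]
lid 64.62214695321973
```

View pics/w10.png

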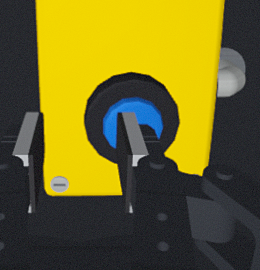

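With the finger on it, the blue top reads 80.3 mm against 86.5 mm when out. That is the full 6 mm of travel, up against its hard stop. I'll release it and withdraw.

Emit:
step_arm --series '[{"slide":[0,0,-0.008],"roll":0},{"slide":[0,0,-0.03],"roll":0},{"slide":[0,0,-0.07],"roll":0},{"slide":[0,0,-0.1],"roll":0},{"slide":[0,0,-0.1],"roll":0}]'

```text
time_s: 11.45
tool_pos: [552.6, -78.8, 183.3]
tool_rot: [1.785, 2.577, 0.007]
wrist_force: [-0.1, -0.2, 0.0]
opening: 0.351
grasp_force: 0.0
```

```bash
python3 - <<'E'
from h import *
p,d=get_image('wrist');X=cloud('wrist',d)
q=p.astype(int);r,g,b=q[...,0],q[...,1],q[...,2]
m=(d>0)&(b>1.5*r)&(b>60)&(np.hypot(X[...,0]-570,X[...,1]+69)<10);k=(d>0)&(r>2*g)&(r>2*b)&(r>70)&(np.hypot(X[...,0]-538,X[...,1]-15)<36)
print(m.sum() and np.median(X[m][:,2]),k.sum() and np.percentile(X[k][:,2],98))
get_image('top')
for l in('beaker','flask','dropper'): print(l,[np.round(s['point']) for s in look_for('top',l)][:1])
print(get_obs()['wrist_force'],close_job())
E
```

```text
84.46018803436722 106.34755813446269
beaker [array([725., -54.,  49.])]
flask [array([517., 226.,  57.])]
dropper [array([537.,  17., 108.])]
the job is handed in; nothing more can be done
[-0.42146571  0.58055567 -0.37549348] None
```

The shut-off test is done and handed in at about 12 s: the mushroom was pressed until it latched, twisted clockwise by one lobe until it sprang out, then the blue reset was pressed fully in and let go. At the end the beaker and flask were where they started; the final check did not find the dropper, which no move came near. The first blue press, with both fingers, reached 57 N at the button's stop, so I repeated it with one finger at about 16 N.

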